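# Weigh two bottles against each other and keep the heavier

## Robot

A 7-joint arm with a two-finger parallel gripper is mounted at the origin on a cart in front of the work surface, level with it; the furniture and walls round the work are solid. World frame = base frame: x ahead of the robot, y to its left, z up, the work surface at z = 0. Lengths are in m, angles in rad, forces in N, time in s.
With the tool pointing down it reaches from about 0.4 to 0.9 m from the base axis. Payload 5.5 kg.
Tool frame: the origin (TCP) lies midway between the tips of the shut fingers; the grasp point (between the pads) lies 19 mm behind it (manip.grip_depth is the distance from the TCP to the grasp point, in m); z points along the fingers, x is the direction in which the jaws open and shut, and the axes are right-handed (so a half turn about z gives the same grasp; the last joint's range is limited). The gripper opens to 92 mm and grips with 3 to 60 N. Pads are 19 mm wide; open, the fingers measure 130 mm over their backs; the gripper's body (75 mm by 190 mm) begins 47 mm behind the grasp point.
Start: joints at [1.518, 0.501, -0.427, 1.55, 0.221, 1.138, -0.21], TCP at [0.202, -0.618, 0.227] pointing down, gripper open.
Joint ranges: [-2.88, 2.88], [-0.31, 2.03], [-1.54, 1.56], [0.2, 2.42], [-1.41, 4.55], [0.19, 2.02], [-2.57, 2.57]. Speed limits (rad/s): [2.57, 2.57, 3.14, 3.14, 3.14, 3.14, 3.14].

## Interface

Orientations are given as a unit quaternion [x, y, z, w].
In Python, from bench import manip, effector, viewer gives the robot as it stands. Calls block until the motion is done:
- manip.move_pose(position, orientation): joint-space move of the TCP to a pose.
- manip.servo_line(position, ori=None, vel=0.15): straight line of the TCP; ori=None keeps the orientation; vel is the mean speed in m/s.
- manip.movej(angles): joint-space move.
- effector.open_jaws() and effector.close(f_grip=None): open the fingers fully, or close them until they stop; f_grip is the grip in N (None keeps the last).
- manip.sleep(seconds).
- manip.solve_ik(position, orientation): joint angles nearest the present ones, or None.
- viewer.get_image(name): name is "scene" or "top" or "wrist"; returns the picture (400x640x3 uint8, red, green, blue); there is no depth.
- viewer.get_calibration(name): a dict with "vfov" (degrees; the focal length in pixels is half the picture's height over the tangent of half this angle, whatever the lens; pixels are square), "cx", "cy" (the principal point, pixels), "eye" and "attitude" of the camera in the world. Camera axes: x right, y down, z forward; pixel columns grow to the right and rows downward; lengths in m; the calibration is good to about 2 mm. A picture is of the moment at which its call begins: read the wrist's pose just before it. get_calibration takes no time and is no camera call; for the wrist camera it gives the pose at the moment of the call.
A pose or a line that the arm cannot do raises manip.PlanningError and nothing moves.
- manip.hand_in(): hands the job in, once; it reports no verdict.
Readings, each from a call of its own:
- manip.current_clock(): time.
- manip.current_q(): joint angles.
- manip.current_joint_velocities(): joint speeds.
- manip.current_tau(): joint torques, N m.
- manip.current_tool_pos(): TCP position.
- manip.current_tcp_rot(): TCP orientation.
- manip.current_force(): force on the tool from outside, world axes, zero at the start.
- manip.current_wrist_torque(): the same for the moment, N m.
- manip.current_finger_gap(): finger opening in m.
Only numpy, scipy, OpenCV 4.12 (cv2) and the standard library are available. Lean on these libraries where they do the work, as an engineer would, in place of code of your own. Each camera call takes 0.05 s, during which the arm holds its last target.

## Task

Find out which of the two brown white-capped bottles is the heavier: stand them upright on opposite pans of the balance, let go and let it settle with one pan down. Then stand the bottle whose pan dropped upright in the middle of the red tray and leave the other standing on its pan; do not tip a bottle over or disturb the tape, green rack and well plate.

Things in the scene. Friction and masses are not known exactly. Their poses are not given: they have to be found in the camera images.
- bottle_1_mid (a point): one of two brown bottles that look alike (green label, white cap): 60 mm across, 118 mm high, 0.18 to 0.45 kg, its weight not to be seen. Round body, straight-sided (60 mm) up to about 80 mm; a 33 mm cap on top. Firm to grip anywhere up to 100 mm; best 75 to 85 mm above the foot, so that the hand stays clear of the cap. This point is on the axis of bottle 1, half-way up, 59 mm above its foot; z along the bottle upward.
- bottle_2_mid (a point): one of two brown bottles that look alike (green label, white cap): 60 mm across, 118 mm high, 0.18 to 0.45 kg, its weight not to be seen. Round body, straight-sided (60 mm) up to about 80 mm; a 33 mm cap on top. Firm to grip anywhere up to 100 mm; best 75 to 85 mm above the foot, so that the hand stays clear of the cap. This point is on the axis of bottle 2, half-way up, 59 mm above its foot; z along the bottle upward.
- bottle_1: one of two brown bottles that look alike (green label, white cap): 60 mm across, 118 mm high, 0.18 to 0.45 kg, its weight not to be seen. Origin at the centre of its foot. Bottle 1; numbers say nothing of the weight.
- bottle_2: one of two brown bottles that look alike (green label, white cap): 60 mm across, 118 mm high, 0.18 to 0.45 kg, its weight not to be seen. Origin at the centre of its foot. Bottle 2; numbers say nothing of the weight.
- balance: a white two-pan balance fixed to the worktop, base 100x200 mm, 60 mm high at the pivot. Origin under its centre; its y axis points along the beam to the blue pan, z up.
- pan_left: the blue pan of the balance, a dish with a blue floor and a steel rim; 110 mm across, flat floor 104 mm across, rim 6 mm above the floor. It moves straight up and down and stays level; its floor is 68 mm above the worktop when the balance is level, 56 mm when fully down and 80 mm when fully up. Origin at the centre of its floor, on top; z up. It moves easily under a load and is damped. It is on the balance's +y arm, 120 mm from the pivot.
- pan_right: the yellow pan of the balance, a dish with a yellow floor and a steel rim; 110 mm across, flat floor 104 mm across, rim 6 mm above the floor. It moves straight up and down and stays level; its floor is 68 mm above the worktop when the balance is level, 56 mm when fully down and 80 mm when fully up. Origin at the centre of its floor, on top; z up. It moves easily under a load and is damped. It is on the balance's -y arm, 120 mm from the pivot.
- beam (a joint): tilt of the beam in rad, -0.1 to 0.1, 0 level (it floats level when both pans are empty): positive when the yellow pan is down and the blue pan up, negative the other way. A few grams of difference tip it fully; it settles within about 2 s.
- keep_tray: a square red tray fixed to the worktop, 130x130 mm, 22 mm high, walls 4 mm, floor 4 mm thick. Origin under its centre.
- tape_roll: a roll of beige tape, 96 mm across, 25 mm high, lying flat; a bystander to leave alone
- rack_green: a green tip rack, 83x122x61 mm; a bystander to leave alone
- well_plate: a clear well plate, 85x128x14 mm, lying flat; a bystander to leave alone
Mind the look-alikes: they are no part of the job. What is shaped like the bottle_1 but pink or yellow is not meant.

How it is judged:
On the way:
1. the bottles stand upright on opposite pans, both let go, with one pan down and the beam at rest (((horizontal distance between bottle_1 and pan_left below 0.03 m and z of bottle_1 in the frame of pan_left below 0.006 m and contact force between bottle_1 and pan_left above 0.5 N and horizontal distance between bottle_2 and pan_right below 0.03 m and z of bottle_2 in the frame of pan_right below 0.006 m and contact force between bottle_2 and pan_right above 0.5 N) or (horizontal distance between bottle_2 and pan_left below 0.03 m and z of bottle_2 in the frame of pan_left below 0.006 m and contact force between bottle_2 and pan_left above 0.5 N and horizontal distance between bottle_1 and pan_right below 0.03 m and z of bottle_1 in the frame of pan_right below 0.006 m and contact force between bottle_1 and pan_right above 0.5 N)) and (value of joint beam above 0.035 rad or value of joint beam below -0.035 rad) and velocity of joint beam between -0.05 and 0.05 rad/s and angle between each of bottle_1, bottle_2's own z axis and vertical below 0.12 rad and linear speed of each of bottle_1, bottle_2 below 0.02 m/s and contact force between the fingers and bottle_1 below 0.1 N and contact force between the fingers and bottle_2 below 0.1 N and contact force between the fingers and pan_left below 0.1 N and contact force between the fingers and pan_right below 0.1 N), for 0.3 s.
At the end, for the whole second after the job is handed in: The heavier bottle (either, if within 3 %) stands upright on the red tray's floor, within 45 mm of its centre; the other stands upright on a pan, within 30 mm of its centre; both at rest; the fingers touch no bottle or pan (angle between each of bottle_1, bottle_2's own z axis and vertical below 0.12 rad and linear speed of each of bottle_1, bottle_2 below 0.02 m/s and contact force between the fingers and bottle_1 below 0.1 N and contact force between the fingers and bottle_2 below 0.1 N and contact force between the fingers and pan_left below 0.1 N and contact force between the fingers and pan_right below 0.1 N and ((horizontal distance between bottle_1 and keep_tray below 0.045 m and z of bottle_1 in the frame of keep_tray below 0.009 m and contact force between bottle_1 and keep_tray above 0.5 N and contact force between bottle_1 and keep_tray above 2.86 N and ((horizontal distance between bottle_2 and pan_left below 0.03 m and z of bottle_2 in the frame of pan_left below 0.006 m and contact force between bottle_2 and pan_left above 0.5 N) or (horizontal distance between bottle_2 and pan_right below 0.03 m and z of bottle_2 in the frame of pan_right below 0.006 m and contact force between bottle_2 and pan_right above 0.5 N))) or (horizontal distance between bottle_2 and keep_tray below 0.045 m and z of bottle_2 in the frame of keep_tray below 0.009 m and contact force between bottle_2 and keep_tray above 0.5 N and ((horizontal distance between bottle_1 and pan_left below 0.03 m and z of bottle_1 in the frame of pan_left below 0.006 m and contact force between bottle_1 and pan_left between 0.5 and 3.03 N) or (horizontal distance between bottle_1 and pan_right below 0.03 m and z of bottle_1 in the frame of pan_right below 0.006 m and contact force between bottle_1 and pan_right between 0.5 and 3.03 N))))).
It fails at once if a bottle is tipped by more than 35 degrees (angle between any of bottle_1, bottle_2's own z axis and vertical above 0.61 rad).
It fails at once if the tape, green rack or well plate is moved by more than 30 mm (distance of any of tape_roll, rack_green, well_plate from where it was at the start of the episode above 0.03 m).
It also fails if it takes over 72 s, if anything falls off the work surface, if the arm or the gripper's body presses on something with over 40 N, if the wrist force passes 120 N, or if a joint passes its speed limit or range.

## Working session

There is one attempt and no reset: what is moved stays moved. The work goes in short steps, each a Python script; the robot and the scene stay as the last script left them, time stands still between calls to the robot, and variables do not carry over. Pictures are saved under pics/ and viewed, and the job is handed in when it is done.

```bash
mkdir -p pics; ls; python3 - <<'E'
from bench import manip, effector, viewer
import cv2
for n in ["scene","top","wrist"]:
    c=viewer.get_calibration(n); print(n,c)
    im=viewer.get_image(n); cv2.imwrite(f"pics/{n}0.png",im[:,:,::-1])
print(manip.current_clock(),manip.current_tool_pos(),manip.current_tcp_rot(),manip.grip_depth)
E
```

```text
pics
scene {'vfov': 45.222691571652256, 'cx': 320.10835771039183, 'cy': 195.40317281807546, 'eye': array([-0.64622583, -0.54914672,  1.56913266]), 'attitude': array([ 0.78051312, -0.52741078,  0.18106647, -0.28258109])}
top {'vfov': 46.42117979584831, 'cx': 315.6196179015426, 'cy': 201.05255676330995, 'eye': array([ 0.36813457, -0.06795485,  1.63319786]), 'attitude': array([ 0.7166888 , -0.69610143,  0.03428323, -0.02499231])}
wrist {'vfov': 60.441539555277366, 'cx': 314.9387505410256, 'cy': 201.43099728901242, 'eye': array([ 0.28319692, -0.59264451,  0.38293078]), 'attitude': array([ 0.79925852, -0.57986238, -0.09336326,  0.12739204])}
0.15 [ 0.20168018 -0.61737791  0.22593394] [ 8.09495312e-01 -5.87125885e-01 -5.66046495e-04 -4.63615432e-04] 0.0188
```

View pics/top0.png

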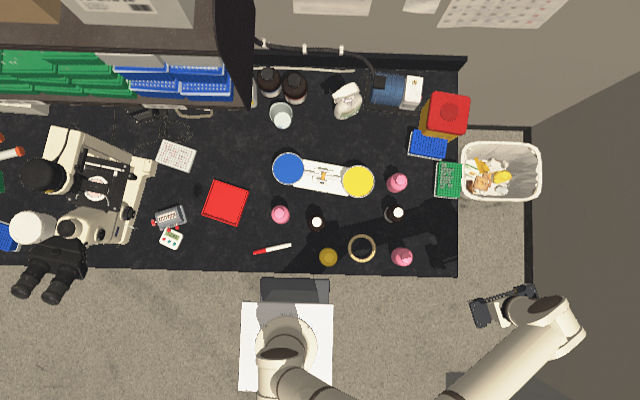

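View pics/scene0.png

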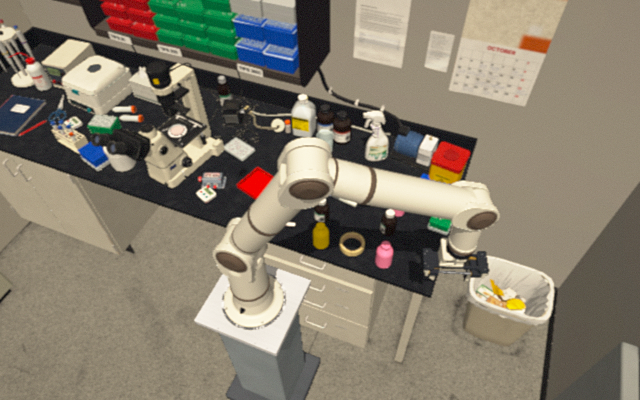

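View pics/wrist0.png

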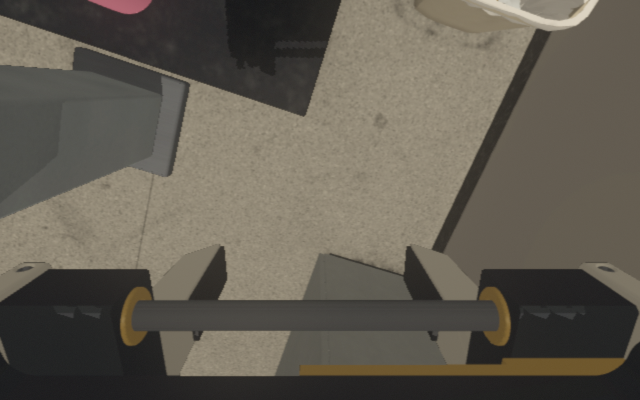

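The top view shows the white-capped bottles near (316,222) and (397,212). The blue pan is at (288,168), the yellow pan at (357,181) and the red tray at (226,202). I'll enlarge it.

```bash
python3 - <<'E'
import cv2
im=cv2.imread("pics/top0.png")
a=cv2.resize(im[140:290,260:460],None,fx=4,fy=4,interpolation=cv2.INTER_CUBIC);cv2.imwrite("pics/c1.png",a)
b=cv2.resize(im[140:240,190:390],None,fx=4,fy=4,interpolation=cv2.INTER_CUBIC);cv2.imwrite("pics/c2.png",b)
E
```

```text
(no output)
```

View pics/c1.png

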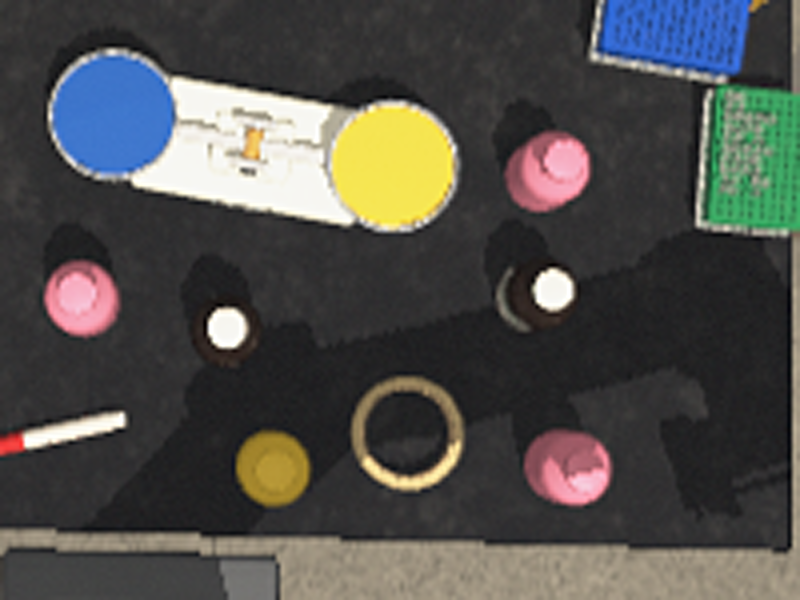

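View pics/c2.png

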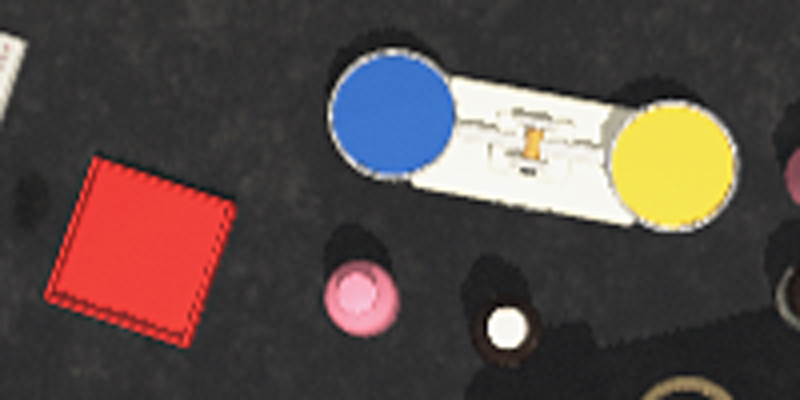

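```bash
cat > h.py <<'E'
import numpy as np
from scipy.spatial.transform import Rotation as R
def ray(c,u,v,z,H=400):
    f=H/2/np.tan(np.radians(c['vfov'])/2)
    d=R.from_quat(c['attitude']).apply([(u-c['cx'])/f,(v-c['cy'])/f,1]); e=np.array(c['eye'])
    return e+d*(z-e[2])/d[2]
def proj(c,p,H=400):
    f=H/2/np.tan(np.radians(c['vfov'])/2)
    q=R.from_quat(c['attitude']).inv().apply(np.array(p)-c['eye'])
    return np.array([c['cx']+f*q[0]/q[2],c['cy']+f*q[1]/q[2]])
E
python3 - <<'E'
from bench import viewer
from h import *
c=viewer.get_calibration("top")
def P(X,Y,z,ox,oy=140): return ray(c,(X+.5)/4-.5+ox,(Y+.5)/4-.5+oy,z)
for n,a in dict(B1=(228,328,.118,260),B2=(553,289,.118,260),blue=(112,114,.074,260),yel=(393,166,.074,260),pinkR=(566,156,.118,260),pinkL=(78,295,.118,260),pinkB=(585,462,.1,260),ybot=(273,467,.11,260),tape=(408,433,.025,260)).items(): print(n,P(*a).round(4))
t=[P(x,y,.022,190) for x,y in((97,156),(236,206),(188,347),(46,298))]
print(np.round(t,4),np.mean(t,0),[np.linalg.norm(t[i]-t[i-1]) for i in range(4)])
print(np.linalg.norm(P(112,114,.074,260)-P(393,166,.074,260)))
E
```

```text
B1 [ 0.4288 -0.0912  0.118 ]
B2 [ 0.4683 -0.3553  0.118 ]
blue [0.6081 0.011  0.074 ]
yel [ 0.5711 -0.2271  0.074 ]
pinkR [ 0.578  -0.3645  0.118 ]
pinkL [0.4521 0.0313 0.118 ]
pinkB [ 0.3284 -0.387   0.1   ]
ybot [ 0.3175 -0.1311  0.11  ]
tape [ 0.3469 -0.2498  0.025 ]
[[0.5714 0.268  0.022 ]
 [0.5315 0.1459 0.022 ]
 [0.4083 0.1822 0.022 ]
 [0.4469 0.306  0.022 ]] [0.48953353 0.22551587 0.022     ] [np.float64(0.13018180798784817), np.float64(0.1284362693502612), np.float64(0.12838472820929595), np.float64(0.1297038134212364)]
0.24089753693036925
```

```bash
cat >> h.py <<'E'
def quat(a):
    x=np.array([np.cos(a),np.sin(a),0]);z=np.array([0,0,-1.]);y=np.cross(z,x)
    return R.from_matrix(np.c_[x,y,z]).as_quat()
E
python3 - <<'E'
from bench import manip,viewer
from h import *
import cv2
S=dict(B1=(.4288,-.0912),B2=(.4683,-.3553),blue=(.6081,.011),yel=(.5711,-.2271),tray=(.4895,.2255))
for n,p in S.items():
    for d in range(-180,180,30):
        out=[]
        for z in(.06,.12,.26):
            q=manip.solve_ik([*p,z],quat(np.radians(d)))
            out.append(None if q is None else np.round(q,1).tolist())
        if out[0] and out[1] and out[2]: print(n,d,out[0],out[2])
E
```

```text
B1 -150 [-0.4, 0.4, 0.7, 2.2, -0.5, 0.6, -2.0] [0.9, 0.1, -0.8, 2.0, 0.1, 1.1, -2.5]
B1 -120 [0.6, 0.4, -0.6, 2.2, 0.4, 0.6, -2.3] [1.0, 0.1, -0.9, 2.0, 0.1, 1.1, -2.0]
B1 -90 [0.7, 0.4, -0.6, 2.2, 0.4, 0.6, -1.8] [1.1, 0.1, -1.0, 2.0, 0.1, 1.1, -1.5]
B1 -60 [0.7, 0.5, -0.7, 2.2, 0.5, 0.7, -1.3] [1.1, 0.1, -1.0, 2.0, 0.1, 1.1, -1.0]
B1 -30 [0.8, 0.5, -0.8, 2.2, 0.5, 0.7, -0.9] [1.2, 0.1, -1.1, 2.0, 0.1, 1.1, -0.5]
B1 0 [0.8, 0.5, -0.8, 2.2, 0.6, 0.7, -0.4] [1.3, 0.2, -1.2, 2.0, 0.2, 1.1, -0.0]
B1 30 [0.9, 0.5, -0.9, 2.2, 0.6, 0.7, 0.1] [1.3, 0.2, -1.3, 2.0, 0.2, 1.1, 0.5]
B1 60 [0.9, 0.5, -0.9, 2.2, 0.7, 0.7, 0.6] [1.4, 0.2, -1.3, 2.0, 0.3, 1.1, 1.0]
B1 90 [0.9, 0.5, -0.9, 2.2, 0.6, 0.7, 1.1] [1.3, 0.2, -1.3, 2.0, 0.2, 1.1, 1.5]
B1 120 [1.2, 0.8, -1.3, 2.2, 1.0, 1.0, 1.4] [1.3, 0.2, -1.3, 2.0, 0.2, 1.1, 2.0]
B1 150 [1.2, 0.8, -1.3, 2.2, 1.0, 1.0, 1.9] [1.4, 0.3, -1.4, 2.0, 0.3, 1.1, 2.5]
B2 -180 [-0.2, 0.9, 1.1, 1.9, -1.0, 1.0, -1.8] [-0.3, 0.7, 1.4, 1.7, -0.7, 1.3, -1.9]
B2 -150 [0.8, 0.6, -0.2, 1.8, 0.2, 0.7, -2.1] [0.9, 0.3, -0.3, 1.7, 0.1, 1.1, -2.1]
B2 -120 [0.8, 0.6, -0.3, 1.8,
[... 3111 characters left out ...]
 0.2, -0.2, 1.8, 0.1, 1.1, -2.1]
tray -60 [0.1, 0.6, -0.8, 1.9, 0.6, 0.8, -2.0] [0.1, 0.3, -0.6, 1.8, 0.2, 1.1, -1.7]
tray -30 [0.2, 0.7, -0.9, 1.9, 0.7, 0.9, -1.6] [0.4, 0.4, -1.1, 1.8, 0.4, 1.2, -1.4]
tray 0 [0.2, 0.7, -0.8, 1.9, 0.7, 0.8, -1.0] [0.5, 0.5, -1.3, 1.8, 0.6, 1.3, -1.0]
tray 30 [0.3, 0.8, -1.1, 1.9, 0.9, 1.0, -0.7] [0.5, 0.5, -1.3, 1.8, 0.6, 1.3, -0.4]
tray 60 [0.3, 0.7, -1.0, 1.9, 0.8, 0.9, -0.1] [0.5, 0.5, -1.3, 1.8, 0.6, 1.3, 0.1]
tray 90 [0.3, 0.8, -1.0, 1.9, 0.8, 0.9, 0.4] [0.5, 0.5, -1.3, 1.8, 0.6, 1.3, 0.6]
tray 120 [0.4, 1.0, -1.3, 1.9, 1.1, 1.2, 0.8] [0.5, 0.5, -1.3, 1.8, 0.6, 1.3, 1.1]
tray 150 [0.4, 1.0, -1.3, 1.9, 1.1, 1.2, 1.3] [0.5, 0.5, -1.3, 1.8, 0.6, 1.3, 1.7]
```

```bash
python3 - <<'E'
from bench import manip,viewer
from h import *
import cv2
t=manip.current_clock()
manip.move_pose([.4683,-.3553,.25],quat(np.radians(-80)))
print(manip.current_clock()-t,manip.current_tool_pos())
c=viewer.get_calibration("wrist");im=viewer.get_image("wrist")
print(proj(c,[.4683,-.3553,.118]),proj(c,[.4683,-.3553,0.06]))
cv2.imwrite("pics/w1.png",im[:,:,::-1])
E
```

```text
1.4000000000000001 [ 0.46722346 -0.3570327   0.24981919]
[311.28421527 189.57780392] [311.80410391 173.90743856]
```

View pics/w1.png

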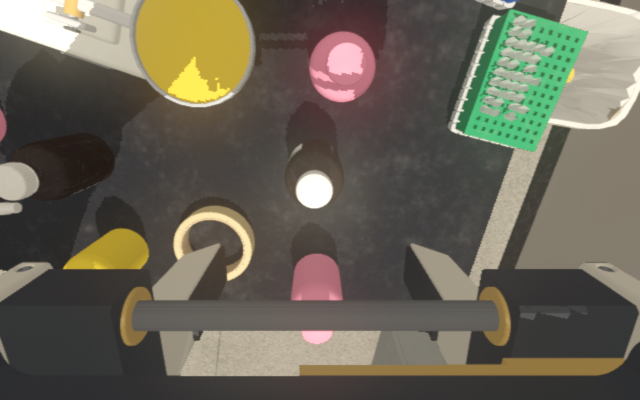

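The white cap is at (314,189), against a predicted (311,190). That agrees to about 2 mm, and the jaws are clear of the pink bottles and the tape. I'll grasp it now.

```bash
python3 - <<'E'
from bench import manip,viewer,effector
from h import *
import cv2
t=manip.current_clock()
manip.servo_line([.4683,-.3565,.063],vel=.15)
print(manip.current_tool_pos(),manip.current_clock()-t)
effector.close(30); print(manip.current_finger_gap(),manip.current_clock()-t,manip.current_force())
manip.servo_line([.4683,-.3565,.225],vel=.15)
print(manip.current_tool_pos(),manip.current_finger_gap(),manip.current_clock()-t,manip.current_force())
im=viewer.get_image("wrist");cv2.imwrite("pics/w2.png",im[:,:,::-1])
E
```

```text
[ 0.46905034 -0.35696653  0.06400406] 1.4
0.05965907444151803 2.0166999999999997 [-0.74241078  1.01903134  1.90257521]
[ 0.46755949 -0.35608253  0.22381964] 0.06003500505785619 3.2499999999999996 [-0.1710313  -0.20330209 -2.26060979]
```

View pics/w2.png

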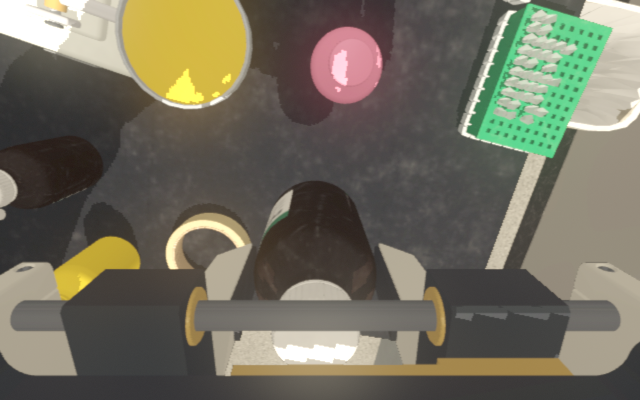

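```bash
python3 - <<'E'
from bench import manip,viewer,effector
from h import *
import cv2
t=manip.current_clock()
manip.move_pose([.5711,-.2271,.225],quat(np.radians(-60)))
print(manip.current_tool_pos(),manip.current_clock()-t)
manip.servo_line([.5711,-.2271,.145],vel=.12)
print(manip.current_tool_pos(),manip.current_force())
manip.servo_line([.5711,-.2271,.1205],vel=.05)
print(manip.current_tool_pos(),manip.current_force(),manip.current_clock()-t)
E
```

```text
[ 0.57128817 -0.22603276  0.22430557] 0.6999999999999993
[ 0.57166068 -0.22737814  0.14563224] [ 0.61921935 -0.08681551 -2.91447617]
[ 0.5709826  -0.22697411  0.12024885] [-0.02983984  0.20095119 -2.14579344] 2.1582999999999997
```

```bash
python3 - <<'E'
from bench import manip,viewer,effector
from h import *
import cv2
t=manip.current_clock()
effector.open_jaws(); print(manip.current_finger_gap(),manip.current_force())
manip.servo_line([.5711,-.2271,.27],vel=.15)
manip.move_pose([.4288,-.0912,.25],quat(np.radians(-40)))
print(manip.current_tool_pos(),manip.current_clock()-t,manip.current_clock())
c=viewer.get_calibration("wrist");im=viewer.get_image("wrist")
print(proj(c,[.4288,-.0912,.118]))
cv2.imwrite("pics/w3.png",im[:,:,::-1])
cv2.imwrite("pics/t3.png",cv2.resize(viewer.get_image("top")[140:290,200:400,::-1],None,fx=4,fy=4,interpolation=cv2.INTER_CUBIC))
E
```

```text
0.09185564864394903 [ 0.04357626 -0.35396252 -0.77595797]
[ 0.43004578 -0.09234846  0.25052239] 2.6834 9.7417
[311.10825719 189.72745225]
```

View pics/w3.png

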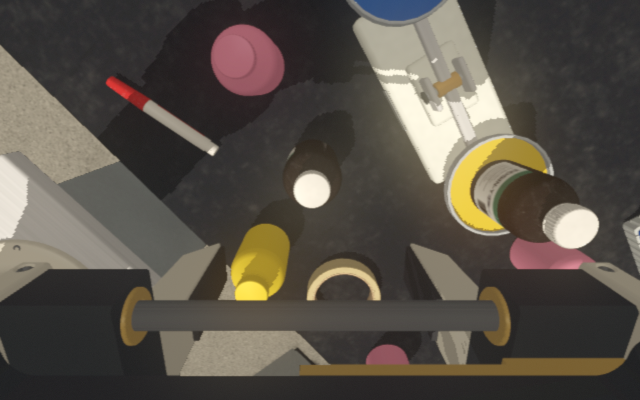

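View pics/t3.png

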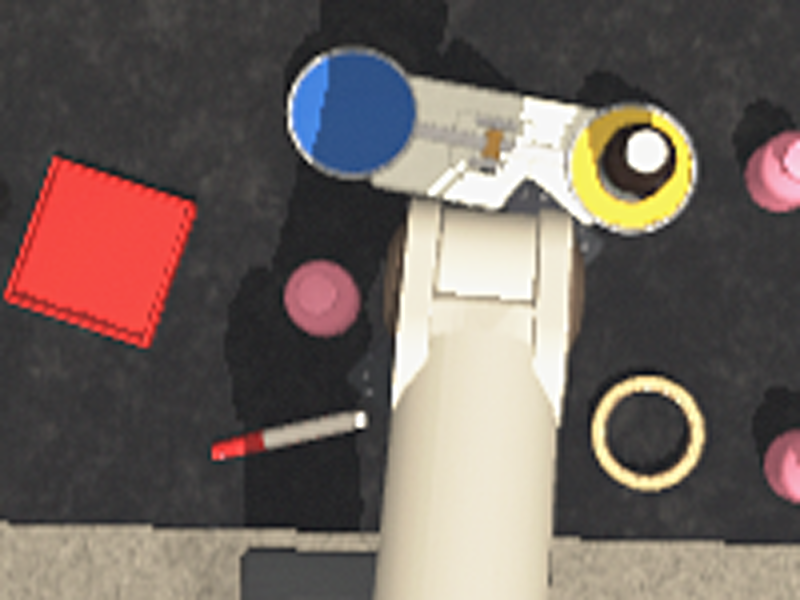

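The first bottle stands on the yellow pan (cap at (648,150) in the crop). The second bottle's cap is at (312,189) in the wrist view, as predicted. I'll take it to the blue pan, which is now up at 80 mm.

```bash
python3 - <<'E'
from bench import manip,viewer,effector
from h import *
import cv2
t=manip.current_clock()
c=viewer.get_calibration("top");print("B2 cap",ray(c,200+648.5/4-.5,140+150.5/4-.5,.174))
manip.servo_line([.4288,-.0912,.063],vel=.15)
z0=manip.current_tool_pos()[2]
effector.close(30); print(z0,manip.current_finger_gap(),manip.current_tool_pos())
manip.servo_line([.4288,-.0912,.235],vel=.15)
print(manip.current_finger_gap(),manip.current_force())
manip.move_pose([.6081,.011,.235],quat(np.radians(-40)))
print(manip.current_tool_pos(),manip.current_force())
manip.servo_line([.6081,.011,.16],vel=.12)
print(manip.current_tool_pos(),manip.current_force())
manip.servo_line([.6081,.011,.143],vel=.04)
print(manip.current_tool_pos(),manip.current_force(),manip.current_clock()-t)
im=viewer.get_image("wrist");cv2.imwrite("pics/w4.png",im[:,:,::-1])
E
```

```text
B2 cap [ 0.57117484 -0.22846396  0.174     ]
0.06359753684176611 0.05992448867194826 [ 0.4286271  -0.09114597  0.0630444 ]
0.059343707441221055 [-0.04453737 -0.53960607 -3.65565126]
[0.60718907 0.0107156  0.23372351] [-1.01847426 -0.63570703 -3.28430634]
[0.60861304 0.0110472  0.16074563] [ 0.48410766  0.21631407 -1.95656299]
[0.60803925 0.01093317 0.14312709] [-1.2811185  -0.48581594 -0.59355122] 5.5083
```

View pics/w4.png

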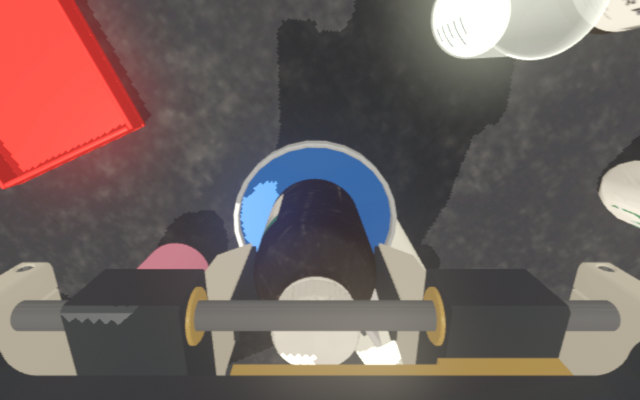

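The bottle is over the pan, and the measured force shows it has touched down. I'll release it and let the balance settle.

```bash
python3 - <<'E'
from bench import manip,viewer,effector
from h import *
import cv2
effector.open_jaws(); print(manip.current_force())
manip.sleep(.5)
manip.servo_line([.6081,.011,.30],vel=.15)
manip.move_pose([.50,.15,.35],quat(np.radians(-40)))
manip.sleep(1.5)
print(manip.current_clock())
cv2.imwrite("pics/t5.png",cv2.resize(viewer.get_image("top")[130:280,190:390,::-1],None,fx=4,fy=4,interpolation=cv2.INTER_CUBIC))
cv2.imwrite("pics/s5.png",cv2.resize(viewer.get_image("scene")[100:280,230:470,::-1],None,fx=3,fy=3,interpolation=cv2.INTER_CUBIC))
cv2.imwrite("pics/w5.png",viewer.get_image("wrist")[:,:,::-1])
E
```

```text
[ 0.70039805  0.23687315 -0.15670572]
20.0833
```

View pics/t5.png

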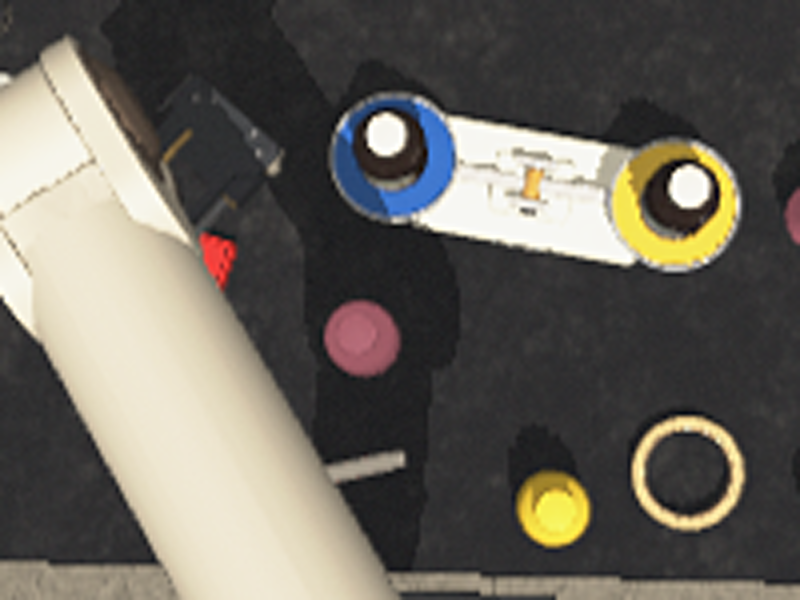

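View pics/s5.png

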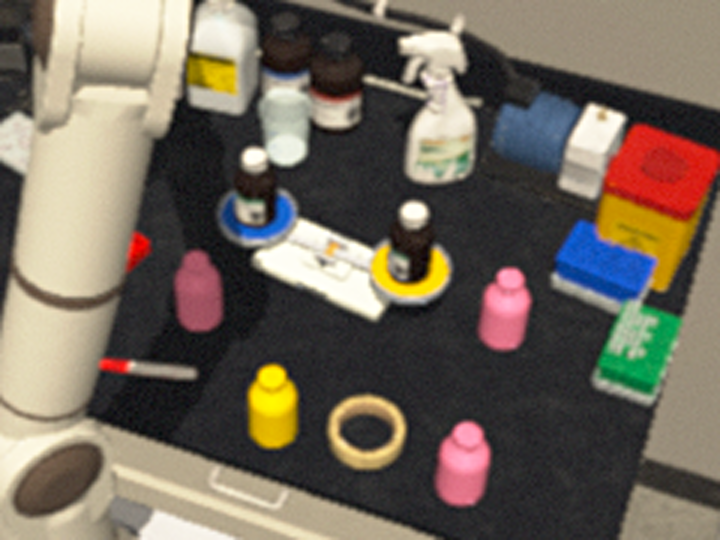

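View pics/w5.png

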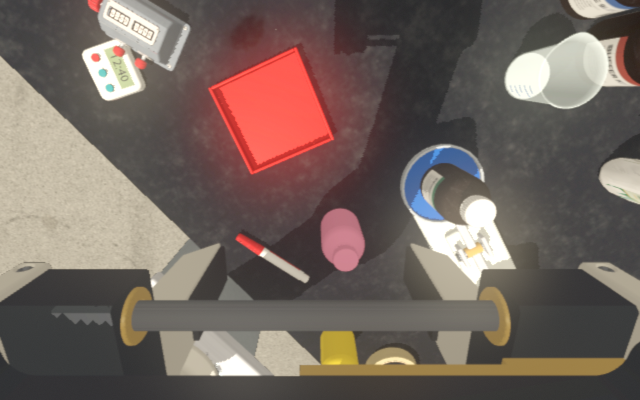

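```bash
python3 - <<'E'
from bench import manip,viewer
from h import *
import cv2
c=viewer.get_calibration("scene")
im=viewer.get_image("scene")
big=cv2.resize(im[150:220,290:390,::-1],None,fx=8,fy=8,interpolation=cv2.INTER_CUBIC)
for (x,y) in((.6081,.011),(.5711,-.2271)):
    for z in(.062,.086):
        print(z,proj(c,[x,y,z]), "cap",proj(c,[x,y,z-.006+.118]))
        pts=np.array([(np.array(proj(c,[x+.055*np.cos(a),y+.055*np.sin(a),z]))-[290,150]+.5)*8 for a in np.linspace(0,6.28,60)]).astype(int)
        cv2.polylines(big,[pts],True,(0,255,0) if z<.07 else (255,0,255),1)
cv2.imwrite("pics/s6.png",big)
E
```

```text
0.062 [315.16079548 169.28992726] cap [314.51505177 150.68784695]
0.086 [315.02709769 165.43846572] cap [314.36912704 146.48416121]
0.062 [365.65159112 191.36645609] cap [367.32274562 172.9827694 ]
0.086 [365.99708833 187.56578264] cap [367.70124818 168.81901767]
```

View pics/s6.png

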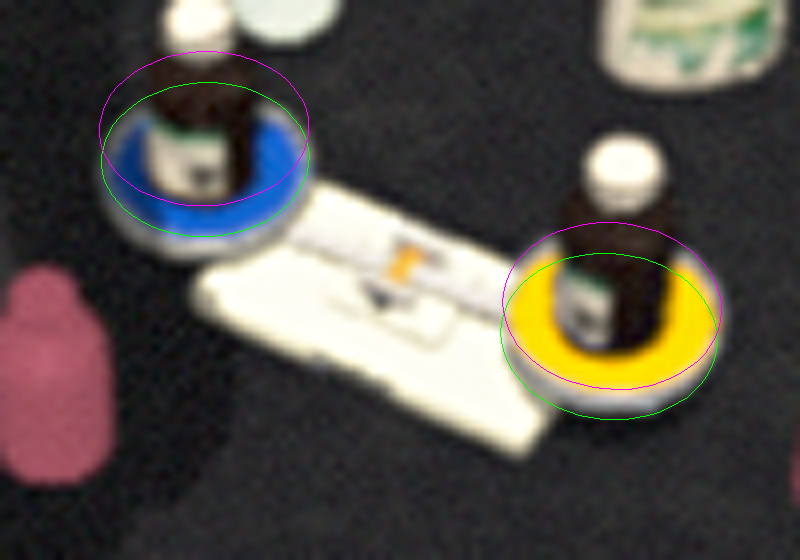

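The drawn rims settle it: the blue pan matches the low outline and the yellow the high one. The caps agree (blue about 1.6 px below the low prediction, yellow 3.1 px above it). So the bottle on the blue pan is the heavier.

```bash
python3 - <<'E'
from bench import manip,viewer,effector
from h import *
import cv2
t=manip.current_clock()
c=viewer.get_calibration("top")
p=ray(c,190+386.5/4-.5,130+134.5/4-.5,.174); print("B1 cap",p,"B2",ray(c,190+690.5/4-.5,130+187.5/4-.5,.198))
q=quat(np.radians(-40)); x,y=(p[:2]+[.6081,.011])/2
manip.move_pose([x,y,.28],q)
manip.servo_line([x,y,.119],vel=.13)
effector.close(30); print(manip.current_finger_gap(),manip.current_tool_pos())
manip.servo_line([x,y,.24],vel=.12)
print(manip.current_finger_gap(),manip.current_force())
q=quat(np.radians(-20))
manip.move_pose([.4895,.2255,.24],q)
manip.servo_line([.4895,.2255,.085],vel=.13)
print(manip.current_tool_pos(),manip.current_force())
manip.servo_line([.4895,.2255,.0677],vel=.04)
print(manip.current_tool_pos(),manip.current_force(),manip.current_clock()-t)
cv2.imwrite("pics/w7.png",viewer.get_image("wrist")[:,:,::-1])
E
```

```text
B1 cap [0.60845467 0.01117124 0.174     ] B2 [ 0.57023062 -0.22733131  0.198     ]
0.05964540061755487 [0.60824307 0.01116766 0.1190869 ]
0.059539975452152824 [ 0.30336236  0.0043774  -4.14728932]
[0.49014552 0.22596015 0.08582911] [ 0.38641722  0.47067324 -4.05170779]
[0.48928583 0.22550772 0.0673648 ] [ 0.64910681  0.34658053 -3.33567498] 6.8416999999999994
```

View pics/w7.png

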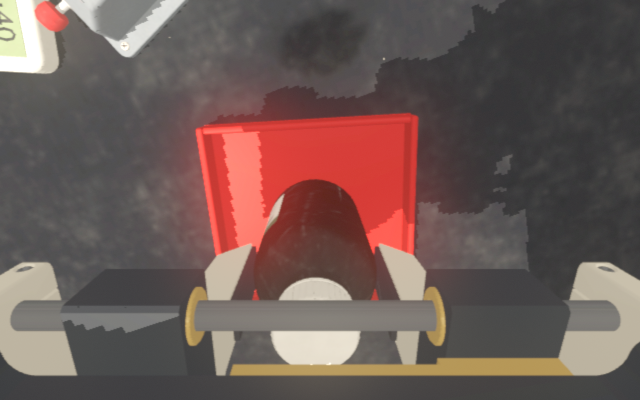

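It hangs inside the tray, still mostly carried by the hand. I'll lower it a little further, release and check.

```bash
python3 - <<'E'
from bench import manip,viewer,effector
from h import *
import cv2
manip.servo_line([.4895,.2255,.066],vel=.03)
print(manip.current_tool_pos(),manip.current_force())
effector.open_jaws(); manip.sleep(.2)
manip.servo_line([.4895,.2255,.30],vel=.15)
manip.move_pose([.35,-.35,.35],quat(np.radians(-60)))
manip.sleep(.8)
print(manip.current_clock())
cv2.imwrite("pics/t8.png",cv2.resize(viewer.get_image("top")[130:280,190:390,::-1],None,fx=4,fy=4,interpolation=cv2.INTER_CUBIC))
cv2.imwrite("pics/s8.png",cv2.resize(viewer.get_image("scene")[100:280,230:470,::-1],None,fx=3,fy=3,interpolation=cv2.INTER_CUBIC))
E
```

```text
[0.48940727 0.22584755 0.06689672] [-3.55679098 -2.09835682  6.68848318]
32.9917
```

View pics/t8.png

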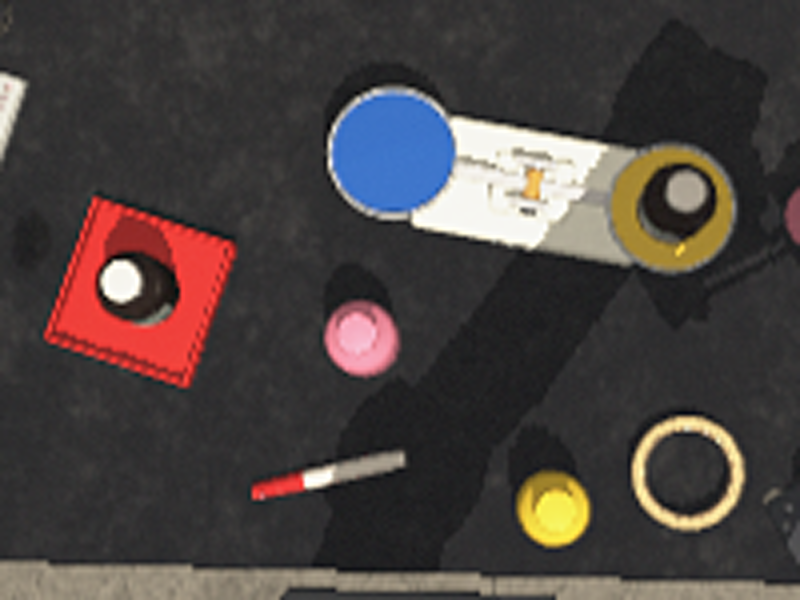

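View pics/s8.png

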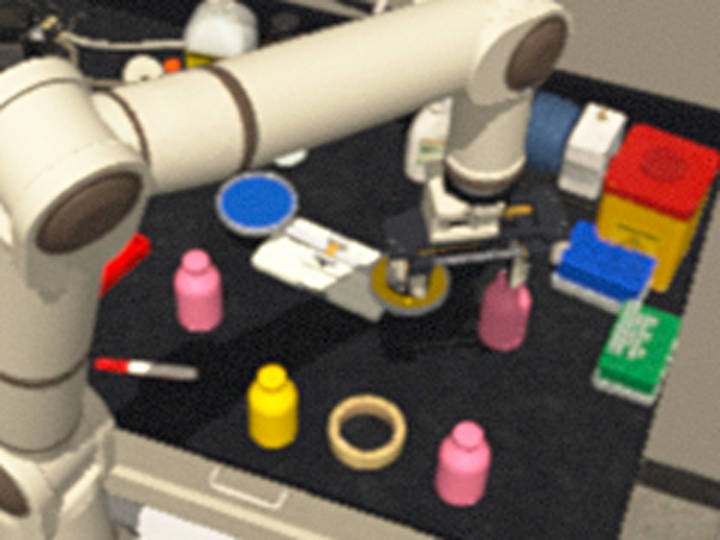

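The blue pan has risen since I lifted its bottle (rim row 217 → 204 in the crop), which confirms it had been down. Both bottles stand. I'll do a last numeric check and hand in.

```bash
python3 - <<'E'
from bench import manip,viewer
from h import *
c=viewer.get_calibration("top")
print("tray bottle",ray(c,190+122.5/4-.5,130+280.5/4-.5,.122),"pan bottle",ray(c,190+690.5/4-.5,130+188.5/4-.5,.174))
print(manip.current_joint_velocities().round(3)); manip.hand_in()
E
```

```text
tray bottle [0.49086803 0.22371749 0.122     ] pan bottle [ 0.57281438 -0.23001255  0.174     ]
[-0.001 -0.001 -0.001  0.    -0.     0.002 -0.001]
the job is handed in; nothing more can be done
```

I weighed the two brown bottles against each other: the one on the blue pan was heavier. It now stands in the middle of the red tray, and the lighter one was left standing on the yellow pan. I handed the job in after about 33 s of the 72 s allowed; no verdict is reported.

- **Which was heavier:** after release the blue pan settled fully down. The pan rims and bottle caps in the scene camera both showed this. Lifting that bottle made the blue pan rise, and the rough lift forces agreed (about 4 N against 2–3 N).
- **Final positions:** the last top view showed both bottles upright. The tray bottle was about 2 mm from the tray centre and the other about 3 mm from the yellow pan's centre. The gripper was well clear of both.
- **Bystanders:** the tape had not moved in the last top view, and the green rack looked in place in the scene view. I did not measure the rack or well plate separately, but the arm never worked near either.
- **Checks that disagreed:** no check failed. The pan-height prediction in the scene camera was off by 1–1.6 px, too little to change which pan was down. The first cap reading differed by about 2 mm between cameras.

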